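# Load a second slotted mass onto the bench hanger

## Task

The mass hanger on the bench already carries one large slotted mass. Slide the other large slotted mass, which lies on the bench, sideways onto the stem above it, with its slot facing the opposite way from the first one's slot, and leave it lying flat on the first mass, fully home round the stem. Leave the small slotted mass where it lies.

Things in the scene. Friction and masses are not known exactly. Their poses are not given: they have to be found in the camera images.
- hanger_stem (a point): The mass hanger, which stays put on the bench: a round dark steel foot 100 mm across and 16 mm high, with an upright steel stem 10 mm thick in its middle and a round head 28 mm across on top (underside of the head 84 mm, top 92 mm above the bench). The head is wider than the slots, so masses go on from the side, beneath it. This point is on the stem's axis at the top of the foot, 16 mm above the bench; z is up.
- first_mass: The large slotted steel mass already on the hanger, lying loose on the foot round the stem: a disc 60 mm across and 24 mm thick (its top is 40 mm above the bench) with two flats 50 mm apart on its sides and a slot 20 mm wide from its middle out through the rim, flared at the mouth to 32 mm. Origin at the centre of its underside; its x axis points out through the open end of the slot, y is square to the flats, z up. At the start its slot faces roughly to the robot.
- large_mass_center (a point): The other large slotted steel mass, of the same shape and size (60 mm across, 24 mm thick, flats 50 mm apart, slot 20 mm wide, 0.35 kg or so), lying flat and loose on the bench; it is to be loaded. This point is at the centre of the disc half-way up, 12 mm above its underside; the round inner end of the slot is centred here, so it lies on the stem's axis when the mass is home. x points out through the open end of the slot, y is square to the flats (grasp across them), z up.
- large_mass_slot (a point): The middle of the slot's open mouth at the rim of the mass to be loaded, 30 mm from its centre along its x, half-way up.
- small_mass: A smaller slotted steel mass lying on the bench, not wanted: 44 mm across, 18 mm thick, flats 37 mm apart. It lies to one side of the large one, either side. Origin at the centre of its underside, x out through the open end of its slot.
There are look-alikes about, which are no part of the job. What is shaped like the part that bears large_mass_center but orange or purple is not meant.

How it is judged (in metres and radians):
At the end, for the whole second after the job is handed in: The large mass lies flat (within 6 degrees) on the first one, centre within 12 mm of the stem's axis, height within 4 mm, slot within 34 degrees of opposite to the first one's; the first mass still lies on the foot, within 12 mm of the axis, at rest; all let go (horizontal distance between each of large_mass_center, first_mass and hanger_stem below 0.012 m and z of large_mass_center in the frame of hanger_stem between 0.032 and 0.04 m and angle between large_mass_center's own z axis and vertical below 0.1 rad and angle between the x axis of large_mass_center and the x axis of first_mass, either way round below 0.6 rad and x of large_mass_slot in the frame of first_mass below -0.005 m and z of first_mass in the frame of hanger_stem below 0.004 m and linear speed of first_mass below 0.02 m/s); the robot touches nothing.
It fails at once if the small slotted mass is moved by more than 30 mm (distance of small_mass from where it was at the start of the episode above 0.03 m).
It also fails if it takes over 35 s, if anything falls off the work surface, if the arm or the gripper's body presses on something with over 40 N, if the wrist force passes 120 N, or if a joint passes its speed limit or range.

## Robot

A 6-joint arm with a two-finger parallel gripper is mounted at the origin on a cart in front of the work surface, level with it; the furniture and walls round the work are solid. World frame = base frame: x ahead of the robot, y to its left, z up, the work surface at z = 0. Lengths are in mm, angles in rad, forces in N, time in s.
With the tool pointing down it reaches from about 275 to 750 mm from the base axis. Payload 10.2 kg.
Tool frame: the origin (TCP) lies at the very end of the fingers, on their centre line; the grasp point (between the pads) lies 19 mm behind it (ctrl.hold_point_z is the distance from the TCP to the grasp point, in mm); z points along the fingers, y is the direction in which the jaws open and shut (so a half turn about z gives the same grasp; the last joint's range is limited). The gripper opens to 85 mm and grips with 20 to 120 N. Pads are 22 mm wide; open, the fingers measure 114 mm over their backs; the gripper's body (76 mm by 85 mm) begins 54 mm behind the grasp point. The pads swing forward as they close: fully open they stand 13 mm farther back than shut.
Start: joints at [0.914, 0.313, 1.498, -0, 1.331, -0.223], TCP at [220.682, 476.372, 197.894] pointing down, gripper open.
Joint ranges: [-2.94, 2.94], [-0.97, 2.17], [0.19, 2.56], [-1.23, 4.37], [0.02, 3.11], [-2.88, 2.88]. Speed limits (rad/s): [2.39, 2.39, 3.01, 3.14, 3.14, 3.14].

## Interface

Orientations are given as a unit quaternion [w, x, y, z].
In Python, from rig import readout, cams, workorder, spotter, ctrl gives the robot as it stands.
- The arm moves only by the tool step_arm, never from a script. Its argument "plan" is text: rows parted by semicolons, each of 5 numbers parted by spaces: the shift along the tool's x, y, z in cm, then the turn about the tool's z in degrees, then the opening in per cent of the stroke, from 0 (shut) to 100 (fully open). In form: x y z twist gripper; .... A call has 1 to 10 rows; each row is the pose to reach, as a shift and turn from the pose commanded when the call began, along the tool's axes at that moment; what a row does not reach only later rows make up. A row lasts 1/10 s, in which the tool goes at most 50 mm and 8.59 degrees, less where a joint would pass 70% of its speed; a pose out of reach is approached as far as the arm can. A call with a gripper value outside its range is refused whole. The fingers move at their own pace and stop on an object; "grip_force" is the grip in N (left out, the last holds). Time passes only in rows, so rows that repeat a pose let the fingers close. It gives the time, the measured TCP pose, the force and the opening at its end, in the units of the state.
- readout.sense(): the state, without advancing time (a new reading comes with each control period).
- cams.capture(name): name is "scene" or "top"; returns (picture, depth): 384x512x3 uint8, red, green, blue; 384x512 float32, mm along the optical axis (not along the pixel's ray), 0 where there is no reading.
- cams.camera_info(name): a dict with "vfov" (degrees; the focal length in pixels is half the picture's height over the tangent of half this angle, whatever the lens; pixels are square), "cx", "cy" (the principal point, pixels), "rvec" (rotation vector, rad) and "tvec" (3), from world to camera coordinates, as OpenCV has them. Camera axes: x right, y down, z forward; pixel columns grow to the right and rows downward; lengths in mm; the calibration is good to about 2 mm. A picture is of the moment at which its call begins. camera_info takes no time and is no camera call.
- workorder.finish_job(): hands the job in, once; it reports no verdict.
Trained networks look in the newest picture that a camera, given by its name, has taken for a name from the list of things; names that differ only in an ending like _2 or _b are one class to them, and where a whole thing is asked for, a point or a joint stands for the part that bears it (a point fixed in the world has none). Each returns a list of dicts, best first, with "conf" (0 to 1); they miss things now and then, are a little off and sometimes report something else, mostly with a low value. They report only what shows in the picture. A call takes as long as a camera call. They do not tell look-alikes from the thing itself.
- spotter.regions_of(camera, target): "pixels" (384x512 bool, what is visible of it) and "extent" ([centre column, centre row, width, height] in pixels, round what is visible of it).
The state is a dict: "time_s": time; "joints": joint angles; "dq": joint speeds; "tau": joint torques, N m; "eef_pos": TCP position; "ee_rot": TCP orientation; "force": force on the tool from outside, world axes, zero at the start; "wrist_torque": the same for the moment, N m; "grip_width": opening from 0.0 (shut) to 1.0 (fully open).
Only numpy, scipy, OpenCV 4.12 (cv2) and the standard library are available. Lean on these libraries where they do the work, as an engineer would, in place of code of your own. Each camera call takes 0.05 s, during which the arm holds its last target. There are 200 camera calls.

## Working session

There is one attempt and no reset: what is moved stays moved. The work goes in short steps, Python scripts to look and compute and a tool call to move; the robot and the scene stay as the last step left them, time stands still between calls to the robot, and variables do not carry over. Pictures are saved under pics/ and viewed, about 8 in all and at most 12, crops included, and the job is handed in when it is done.

Besides the shell and the picture viewer there is one more tool, called after "Request:" as a command line: name --argument value ..., lists and objects as JSON in quotes. step_arm: Moves the arm, as the interface text tells. Its arguments: {"type":"object","properties":{"plan":{"type":"string"},"grip_force":{"type":"number"}},"required":["plan"]}

```bash
mkdir -p pics; cat > h.py <<'E'
import numpy as np, cv2
from rig import readout, cams, workorder, spotter, ctrl
def cam(n):
    i=cams.camera_info(n); R,_=cv2.Rodrigues(np.array(i["rvec"],float)); f=192/np.tan(np.radians(i["vfov"])/2)
    return R,np.array(i["tvec"],float).ravel(),f,i["cx"],i["cy"]
def cloud(n,d):
    R,t,f,cx,cy=cam(n); v,u=np.mgrid[0:384,0:512]
    P=np.stack([(u-cx)/f*d,(v-cy)/f*d,d],-1)
    return (P-t)@R
def onz(n,u,v,z):
    R,t,f,cx,cy=cam(n); c=-R.T@t; r=R.T@np.array([(u-cx)/f,(v-cy)/f,1]); return c+r*(z-c[2])/r[2]
def save(im,p,s=1):
    cv2.imwrite(p,cv2.resize(im[...,::-1],None,fx=s,fy=s,interpolation=cv2.INTER_CUBIC))
E
python3 - <<'E'
from h import *
ims=[]
for n in("top","scene"):
    im,d=cams.capture(n); ims.append(im); P=cloud(n,d)
    np.savez(f"{n}.npz",im=im,P=P,d=d)
    print(n,cams.camera_info(n))
    for t in("large_mass_center","first_mass","small_mass","hanger_stem"):
        for r in spotter.regions_of(n,t)[:5]:
            m=r["pixels"]&(d>0); q=P[m]
            print(t,round(r["conf"],2),np.round(r["extent"]),m.sum(),np.round(np.median(q,0)) if len(q) else 0, np.round(np.percentile(q[:,2],95)) if len(q) else 0, np.median(im[m],0))
    save(im,f"pics/{n}.png",1.5)
s=readout.sense(); print(s["eef_pos"],s["ee_rot"],s["grip_width"],s["time_s"],ctrl.hold_point_z)
E
```

```text
top {'vfov': 50.57561596742471, 'cx': 253.65312768559448, 'cy': 191.6222961371721, 'rvec': array([ 2.20521608, -2.19291655,  0.08654241]), 'tvec': array([-49.73898435, 511.65458373, 936.28800094])}
large_mass_center 0.96 [338. 201.  24.  19.] 418 [ 486. -240.   24.] 27.0 [132.5 127.  119.5]
large_mass_center 0.96 [337. 241.  29.  25.] 430 [ 399. -236.   24.] 27.0 [ 98.  67. 102.]
large_mass_center 0.87 [334. 160.  30.  31.] 404 [ 591. -235.   24.] 27.0 [174.5  91.   43. ]
first_mass 0.69 [176. 169.  24.  21.] 291 [550. 124.  40.] 43.0 [136. 131. 124.]
small_mass 0.71 [275. 208.  18.  20.] 151 [469. -95.  18.] 21.0 [137. 132. 124.]
hanger_stem 0.69 [177. 173.  42.  41.] 1106 [561. 132.  15.] 92.0 [73. 70. 68.]
scene {'vfov': 53.677292562480964, 'cx': 257.2192471046762, 'cy': 188.9171771835597, 'rvec': array([ 2.30323948, -0.7916793 ,  0.27543165]), 'tvec': array([-450.79892118,  241.99316765,  693.66961321])}
large_mass_center 0.9 [263. 290.  31.  30.] 611 [ 398. -238.   24.] 26.0 [154.  78. 175.]
large_mass_center 0.86 [300. 263.  29.  32.] 668 [ 483. -246.   24.] 26.0 [210. 201. 194.]
large_mass_center 0.59 [333. 238.  29.  26.] 454 [ 589. -237.   24.] 26.0 [249. 136.  41.]
first_mass 0.78 [224. 142.  23.  15.] 302 [555. 118.  38.] 42.0 [112.5 107.  103.5]
first_mass 0.54 [252. 220.  18.  23.] 249 [ 471. -102.   17.] 20.0 [192. 183. 175.]
small_mass 0.82 [252. 220.  18.  21.] 240 [ 471. -102.   17.] 20.0 [192.5 183.5 176. ]
small_mass 0.68 [302. 263.  30.  28.] 626 [ 485. -250.   24.] 26.0 [213.  204.5 198. ]
hanger_stem 0.73 [222. 143.  34.  42.] 563 [553. 118.  16.] 92.0 [88. 84. 84.]
[220.67373609 476.35741291 197.86773086] [-1.28182365e-05  2.15203859e-01  9.76569147e-01 -2.78143830e-05] 0.9972795427400688 0.5 18.700000000000003
```

View pics/top.png

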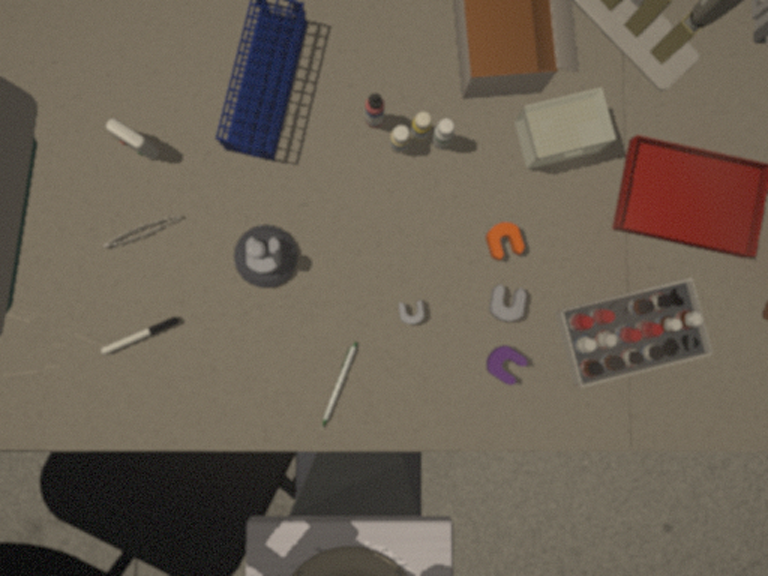

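View pics/scene.png

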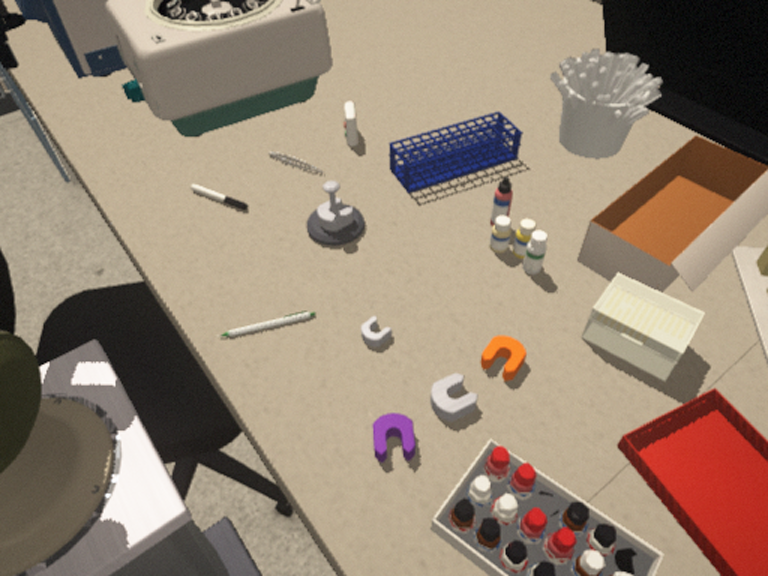

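The steel large mass is at top (339,201), with orange (338,160) and purple (338,242) as look-alikes and the small steel mass at (275,208). The grey one with the larger outline fits. Next I fit poses and take an enlarged crop.

```bash
cat >> h.py <<'E'
def inside(p,R=30,f=25,s=10,m=16):
    x,y=p[:,0],np.abs(p[:,1]); r=np.hypot(x,y)
    w=np.where(x>R-8,s+(m-s)*(x-(R-8))/8,s)
    return (r<R)&(y<f)&~((x>0)&(y<w))&~(r<s)
def fit(P,c0,hz,lz,rad=50,tol=5,**k):
    Q=P.reshape(-1,3); Q=Q[np.hypot(*(Q[:,:2]-c0).T)<rad]
    a=Q[np.abs(Q[:,2]-hz)<tol][:,:2]; b=Q[np.abs(Q[:,2]-lz)<tol][:,:2]
    def sc(c,th):
        M=np.array([[np.cos(th),-np.sin(th)],[np.sin(th),np.cos(th)]])
        return inside((a-c)@M,**k).mean()+ (1-inside((b-c)@M,**k).mean()) if len(b) else 0
    best=(-1,)
    c=np.array(c0,float); th0=0
    for st,n,ts in((6,4,np.radians(np.arange(0,360,15))),(2,4,np.radians(np.arange(-16,17,4))),(1,2,np.radians(np.arange(-4,5,1)))):
        cb,tb=(c,th0) if best[0]<0 else (best[1],best[2]); best=(-1,)
        for i in range(-n,n+1):
            for j in range(-n,n+1):
                for t in ts:
                    cc=cb+np.array([i,j])*st; s=sc(cc,tb+t)
                    if s>best[0]: best=(s,cc,tb+t)
    return round(best[0],3),np.round(best[1],1),round(np.degrees(best[2])%360,1),len(a),len(b)
E
python3 - <<'E'
from h import *
A={n:np.load(n+".npz") for n in("top","scene")}
for n in A:
    P=A[n]["P"]; 
    print(n,"large",fit(P,(486,-242),24,0),"small",fit(P,(470,-98),18,0,R=22,f=18.5,s=7,m=11,rad=38))
    Q=P.reshape(-1,3); near=np.hypot(Q[:,0]-555,Q[:,1]-120)<80
    h=Q[near&(Q[:,2]>86)]; print("head",len(h),h.mean(0),(h.max(0)+h.min(0))/2, np.percentile(h[:,2],[5,50,95]))
    ft=Q[near&(abs(Q[:,2]-16)<5)]; print("foot",len(ft),cv2.minEnclosingCircle(ft[:,:2].astype(np.float32)))
    b=Q[near&(abs(Q[:,2])<4)]; print('bench z',b[:,2].mean())
    print("first",fit(P,(555,122),40,16,rad=48))
ims=[cv2.resize(A[n]["im"][v:v+h,u:u+w],(390,290),interpolation=cv2.INTER_CUBIC) for n,u,v,w,h in(("top",143,140,80,60),("top",300,140,80,107),("scene",190,110,80,60),("scene",240,220,120,90))]
save(np.vstack([np.hstack(ims[:2]),np.hstack(ims[2:])]),"pics/crop.png")
E
```

```text
top large (np.float64(1.932), array([ 492., -245.]), np.float64(353.0), 347, 978) small (np.float64(1.933), array([478., -94.]), np.float64(8.0), 145, 648)
head 127 [561.42317243 134.79400353  91.38532312] [561.96025386 135.75029912  91.20537084] [88.17851108 91.36893401 94.34017572]
foot 853 ((561.2721557617188, 135.02464294433594), 49.28630447387695)
bench z 0.24665453585825214
first (np.float64(1.956), array([563., 135.]), np.float64(2.0), 288, 622)
scene large (np.float64(1.907), array([ 492., -246.]), np.float64(352.0), 473, 1148) small (np.float64(1.877), array([477., -94.]), np.float64(15.0), 169, 569)
head 74 [560.94337876 132.96469453  91.30608989] [562.90306617 135.09339511  91.0420365 ] [88.04534363 91.568204   94.24095926]
foot 435 ((561.2664794921875, 133.19557189941406), 50.524192810058594)
bench z 0.8724902515421677
first (np.float64(1.795), array([564., 133.]), np.float64(1.0), 222, 373)
```

View pics/crop.png

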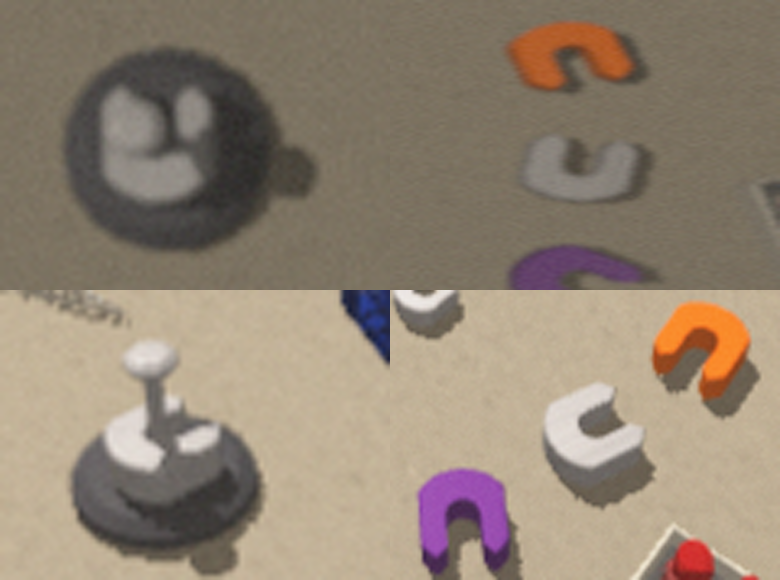

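```bash
python3 - <<'E'
from h import *
for n in("top","scene"):
    Q=np.load(n+".npz")["P"].reshape(-1,3)
    print(n,"rows x-562 from +40 to -40, cols y-134 from +40 to -40; median z")
    for x in range(40,-41,-8):
        print("%4d"%x,end=" ")
        for y in range(40,-41,-8):
            q=Q[(abs(Q[:,0]-562-x)<4)&(abs(Q[:,1]-134-y)<4)]
            print("%7s"%(f"{np.min(q[:,2]):.0f}/{np.max(q[:,2]):.0f}" if len(q) else "."),end="")
        print()
E
```

```text
top rows x-562 from +40 to -40, cols y-134 from +40 to -40; median z
  40    -2/3  -1/13   9/16  12/17  12/19  13/20  11/18  11/17  -0/15  -1/10   -2/2
  32   -4/13  11/15  12/18  14/18  13/20  16/20  14/19  13/17  11/22   1/15  -1/11
  24   10/16  13/19  17/40  15/42  14/20  14/18  15/38  14/43  14/38  12/19  -2/14
  16   13/17  15/20  40/42  39/42      .  12/90  37/42  38/42  13/43  12/18  11/17
   8   12/19  14/20  41/41  89/89  89/94  13/94  40/93  37/42  14/42  14/18  11/18
   0   12/18  15/17  38/42  87/92  88/95  14/96  38/94  38/44  14/41  12/18  12/19
  -8   12/18  16/19  37/44  39/91  15/94  17/96  38/94  39/42  16/43  15/18  10/19
 -16   11/18  12/19  14/42  36/43  39/91  38/90  36/43  36/43  13/45  14/21  -1/17
 -24    9/15  14/18  14/19  14/42  35/41  37/43  19/43  14/42  15/34  12/18  -1/15
 -32   -1/16  10/17  14/20  13/19  13/20  15/41  14/39  12/18  12/21   9/18  -4/13
 -40    -3/3  -2/11  10/16  11/18  12/17  11/18  13/19  10/17  -2/17  -1/11   -2/4
scene rows x-562 from +40 to -40, cols y-134 from +40 to -40; median z
  40       .      .  13/17  14/17  16/17  16/17
[... 165 characters left out ...]
.  41/41  17/42  17/41  13/18  -1/14
  16       .      .      .  19/42  23/90  89/89  40/42  39/44  15/42  16/18  -2/17
   8       .      .  39/39      .  92/93  43/93  40/93  39/43  15/43  16/19  12/17
   0       .      .  39/41  41/91  32/94  37/95  39/93  40/90  17/44  15/19  12/18
  -8   17/17      .  40/41  39/90  39/94  38/95  40/94  38/91  15/41  16/20  13/18
 -16   13/16  15/17  16/42  40/42  39/42  39/88  40/43  17/42  15/43  12/18  -1/18
 -24   12/14  15/18  16/18  15/41  16/41  18/42  16/41  15/40  16/34  11/19   0/14
 -32   -1/12  13/15  12/16  16/19  16/19  14/35  16/17  13/17  11/18   1/15  -1/10
 -40    -1/2   0/14   2/13  12/17  13/18  14/21  10/17   1/17  -1/15  -1/12    0/3
```

Depth from both cameras shows the first mass's slot opening away from the robot, at about +2°. The task text says toward the robot. I go by the measurement, so the new mass's slot must face about 182°, and it goes on from the far side moving −x. First move is to above the grey mass.

Request:
step_arm --plan "-5 -5 0 8 80;-9 -9 0 16 80;-13 -13 0 24 80;-17 -17 0 32 80;-21 -21 0 40 80;-24.5 -24.5 0 48 80;-28 -28 0 56 80;-31.5 -31.5 0 64 80;-35 -35 0 72 80;-38.5 -38.5 0 80 80" --grip_force 60

```text
time_s: 1.5
eef_pos: [393.2, 4.8, 198.2]
ee_rot: [0.0, 0.794, 0.607, 0.0]
force: [1.3, 1.0, 0.6]
grip_width: 0.799
```

```bash
cat >> h.py <<'E'
def to(x,y,z,phi):
    s=readout.sense(); p=s["eef_pos"]; w,a,b,c=s["ee_rot"]
    from scipy.spatial.transform import Rotation as Ro
    M=Ro.from_quat([a,b,c,w]).as_matrix(); cur=np.degrees(np.arctan2(M[1,0],M[0,0]))
    d=M.T@(np.array([x,y,z])-p)/10; tw=(cur-phi+180)%360-180
    print("t",round(s["time_s"],2),"pos",np.round(p,1),"yaw",round(cur,1),"tilt",round(float(M[2,2]),4),"shift cm",np.round(d,2),"twist",round(tw,1),"F",np.round(s["force"],1),"g",round(s["grip_width"],3),"j",np.round(s["joints"],2))
E
python3 -c "
from h import *
to(492,-245.5,120,-7.5)"
```

```text
t 1.5 pos [393.2   4.8 198.2] yaw 74.8 tilt -1.0 shift cm [-21.56  16.09   7.84] twist 82.3 F [1.3 1.  0.6] g 0.799 j [-0.29  0.01  1.85  0.    1.27 -0.02]
```

Request:
step_arm --plan "-4 3 0 8 80;-8 6 0 16 80;-12 9 0 24 80;-15 11 2 32 80;-18 13 4 40 80;-18 13 6 48 80;-18 13 8 56 80;-18 13 8 64 80;-18 13 8 72 80;-18 13 8 80 80"

```text
time_s: 2.5
eef_pos: [472.4, -200.4, 117.8]
ee_rot: [-0.0, 0.999, -0.045, -0.0]
force: [0.6, 0.2, -0.8]
grip_width: 0.8
```

```bash
python3 - <<'E'
from h import *
im,d=cams.capture("top"); P=cloud("top",d); print(fit(P,(490,-244),24,0,rad=42))
to(492,-245.5,3,-7.5)
E
```

```text
(0, array([ 456., -278.]), np.float64(340.0), 0, 0)
t 2.55 pos [ 472.4 -200.4  117.8] yaw -5.6 tilt -1.0 shift cm [ 2.39  4.3  11.48] twist 1.9 F [ 1.9 -0.4  0.8] g 0.799 j [-0.63  0.37  1.65 -0.    1.13  1.04]
```

Request:
step_arm --plan "1.2 2.2 0 2 80;2.4 4.3 0 2 80;2.4 4.3 3 2 80;2.4 4.3 6 2 80;2.4 4.3 8 2 80;2.4 4.3 8 2 80"

```text
time_s: 3.15
eef_pos: [491.3, -244.3, 35.5]
ee_rot: [-0.001, 0.998, -0.059, -0.002]
force: [0.7, 0.4, 0.1]
grip_width: 0.801
```

```bash
python3 - <<'E'
from h import *
im,d=cams.capture("scene"); save(im[195:330,220:380],"pics/near.png",4.5)
to(492,-245.5,3,-7.5)
E
```

```text
t 3.2 pos [ 492.3 -245.    37.4] yaw -6.8 tilt -1.0 shift cm [-0.02  0.06  3.44] twist 0.7 F [ 0.4 -0.1  0.6] g 0.797 j [-0.67  0.54  1.61 -0.    0.99  1.01]
```

View pics/near.png

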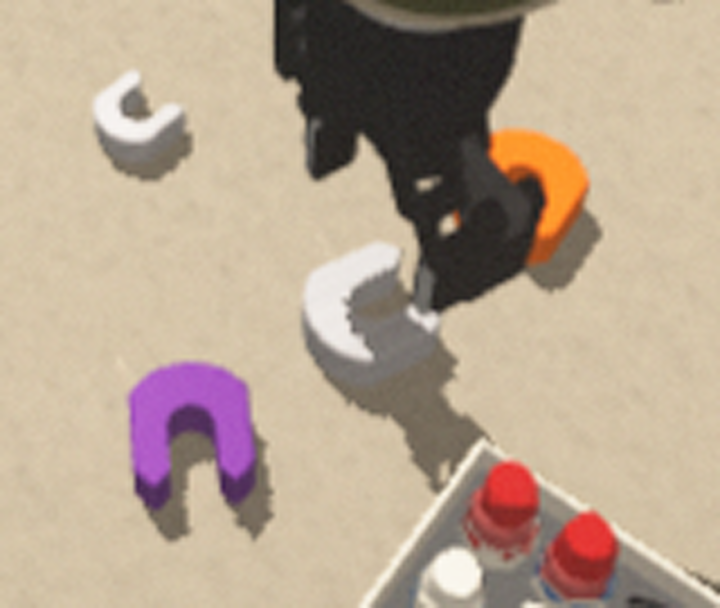

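The crop shows the fingers straddling the grey large mass (left pad near (330,150), right near (430,290)). The purple, orange and small masses are clear. Descend and close.

Request:
step_arm --plan "0 0 1.5 0.7 80;0 0 2.8 0.7 80;0 0 3.3 0.7 80;0 0 3.3 0.7 80;0 0 3.3 0.7 40;0 0 3.3 0.7 30;0 0 3.3 0.7 30;0 0 3.3 0.7 30;0 0 3.3 0.7 30;0 0 3.3 0.7 30" --grip_force 60

```text
time_s: 4.2
eef_pos: [492.7, -245.2, 4.9]
ee_rot: [0.0, 0.998, -0.066, 0.0]
force: [1.0, -0.6, 0.1]
grip_width: 0.303
```

```bash
python3 -c "
from h import *
to(492,-245.5,150,-7.5)"
```

```text
t 4.2 pos [ 492.7 -245.2    4.9] yaw -7.6 tilt -1.0 shift cm [ -0.06   0.04 -14.51] twist -0.1 F [ 1.  -0.6  0.1] g 0.303 j [-0.67  0.59  1.63 -0.    0.92  1.03]
```

```bash
python3 - <<'E'
from h import *
im,d=cams.capture("scene"); im2,d2=cams.capture("top")
a=cv2.resize(im[195:330,220:380],(400,340),interpolation=cv2.INTER_CUBIC); b=cv2.resize(im2[140:275,260:420],(400,340),interpolation=cv2.INTER_CUBIC)
save(np.hstack([a,b]),"pics/near2.png")
E
```

```text
(no output)
```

View pics/near2.png

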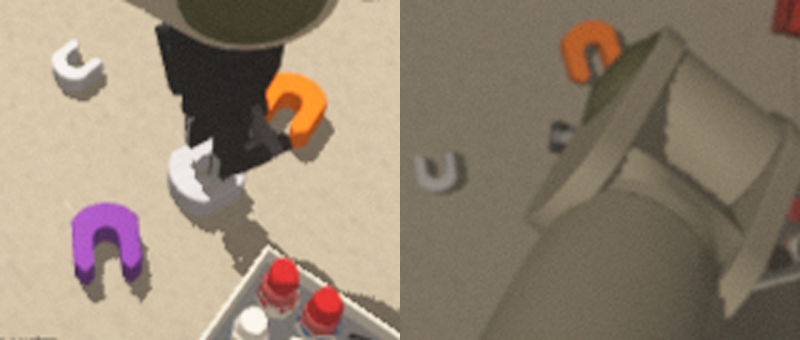

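```bash
python3 - <<'E'
from h import *
im,d=cams.capture("scene"); P=cloud("scene",d); im=im.copy()
R,t,f,cx,cy=cam("scene")
def pr(p):
    q=R@np.array(p)+t; return q[0]/q[2]*f+cx,q[1]/q[2]*f+cy
s=readout.sense(); print(s["eef_pos"],s["grip_width"])
big=cv2.resize(im[225:305,260:360],(800,640),interpolation=cv2.INTER_CUBIC)
for dy in(-30,0,30):
    for z,c in((5,(255,0,0)),(24,(0,255,0))):
        u,v=pr([492.7,-245.2+dy,z]); cv2.circle(big,(int((u-260)*8),int((v-225)*8)),4,c,-1)
save(big[:600],"pics/n3.png")
Q=P.reshape(-1,3); C=im.reshape(-1,3)
k=(np.hypot(Q[:,0]-492,Q[:,1]+245)<60)&(Q[:,2]>6)&(Q[:,2]<60)
dark=k&(C.max(1)<70)
for lo in range(6,60,6):
    q=Q[dark&(Q[:,2]>=lo)&(Q[:,2]<lo+6)]
    if len(q): print(lo,len(q),q.min(0).round(),q.max(0).round())
m=k&(C.min(1)>120)&(abs(Q[:,2]-24)<4); q=Q[m]; print("mass top",len(q),q.min(0).round(),q.max(0).round())
print(fit(P,(492,-245),24,0,rad=45))
E
```

```text
[ 492.6693951  -245.23919534    4.91431195] 0.30105264919984104
36 4 [ 491. -233.   40.] [ 500. -231.   42.]
42 14 [ 484. -266.   43.] [ 505. -230.   47.]
48 17 [ 483. -271.   48.] [ 502. -231.   53.]
54 23 [ 484. -271.   54.] [ 500. -230.   60.]
mass top 278 [ 462. -272.   20.] [ 513. -219.   27.]
(np.float64(1.892), array([ 492., -246.]), np.float64(348.0), 391, 660)
```

View pics/n3.png

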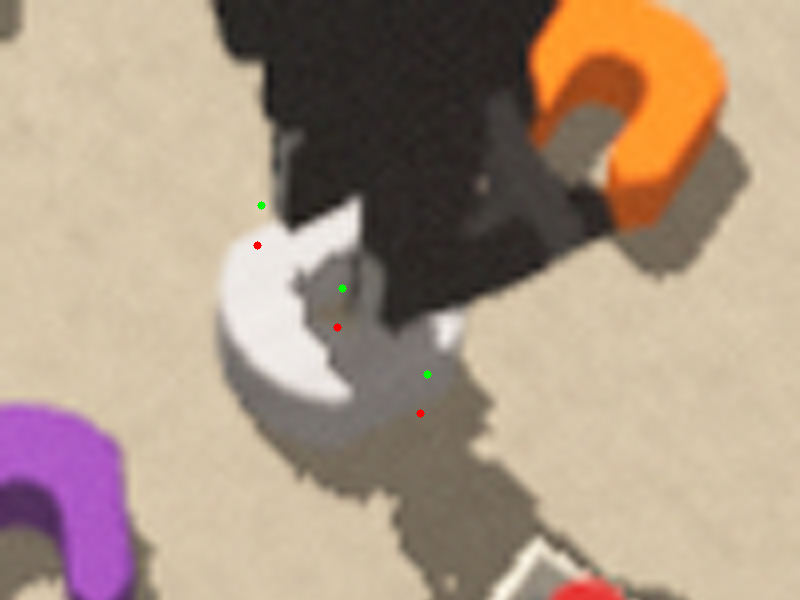

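```bash
python3 - <<'E'
from h import *
im,d=cams.capture("scene"); P=cloud("scene",d)
Q=P.reshape(-1,3); C=im.reshape(-1,3)
k=(np.hypot(Q[:,0]-492,Q[:,1]+245)<60)&(Q[:,2]>29)&(Q[:,2]<52)
for q,c in sorted(zip(Q[k].round().tolist(),C[k].tolist()),key=lambda a:a[0][2])[:30]: print(q,c)
E
```

```text
[498.0, -232.0, 39.0] [139, 135, 130]
[493.0, -232.0, 39.0] [141, 135, 130]
[500.0, -232.0, 40.0] [63, 61, 57]
[488.0, -232.0, 40.0] [140, 133, 130]
[486.0, -231.0, 41.0] [83, 80, 77]
[485.0, -263.0, 41.0] [95, 90, 85]
[493.0, -232.0, 42.0] [47, 42, 39]
[495.0, -232.0, 42.0] [67, 62, 60]
[489.0, -231.0, 42.0] [44, 41, 36]
[504.0, -234.0, 43.0] [102, 98, 92]
[490.0, -232.0, 43.0] [69, 65, 59]
[483.0, -263.0, 43.0] [110, 109, 104]
[497.0, -233.0, 44.0] [42, 39, 34]
[485.0, -229.0, 44.0] [103, 97, 91]
[481.0, -262.0, 44.0] [114, 112, 106]
[504.0, -233.0, 45.0] [44, 37, 36]
[501.0, -234.0, 45.0] [68, 62, 57]
[495.0, -232.0, 45.0] [45, 38, 37]
[491.0, -232.0, 45.0] [45, 40, 39]
[481.0, -260.0, 45.0] [106, 102, 96]
[499.0, -233.0, 46.0] [43, 39, 36]
[485.0, -226.0, 46.0] [125, 120, 109]
[493.0, -232.0, 46.0] [45, 40, 35]
[489.0, -231.0, 46.0] [40, 34, 33]
[485.0, -231.0, 46.0] [44, 38, 34]
[482.0, -261.0, 46.0] [113, 112, 106]
[484.0, -264.0, 46.0] [73, 70, 66]
[485.0, -266.0, 46.0] [62, 57, 56]
[502.0, -233.0, 47.0] [44, 39, 37]
[486.0, -224.0, 47.0] [124, 120, 108]
```

The fingertips stand at z≈39 although the TCP reads 4.9, so the reported height is about 30 mm low. The pads closed in the air above the unmoved mass. XY agrees. I reopen and lower in small steps, checking heights with the camera and force.

Request:
step_arm --plan "0 0 0 0 80;0 0 0 0 80;0 0 0 0 80;0 0 0 0 80;0 0 0 0 80;0 0 1 0 80;0 0 2 0 80;0 0 2.5 0 80;0 0 2.5 0 80"

```text
time_s: 5.3
eef_pos: [492.1, -244.8, -21.3]
ee_rot: [-0.001, 0.998, -0.066, -0.001]
force: [-0.5, -0.1, 0.7]
grip_width: 0.799
```

```bash
cat >> h.py <<'E'
def tips(c,lo=3,hi=70,rad=75):
    im,d=cams.capture("scene"); Q=cloud("scene",d).reshape(-1,3); C=im.reshape(-1,3)
    k=(np.hypot(Q[:,0]-c[0],Q[:,1]-c[1])<rad)&(Q[:,2]>lo)&(Q[:,2]<hi)&(C.max(1)<75)
    for a in range(lo,hi,5):
        for n,m in(("L",Q[:,1]>c[1]),("R",Q[:,1]<c[1])):
            q=Q[k&m&(Q[:,2]>=a)&(Q[:,2]<a+5)]
            if len(q)>2: print(a,n,len(q),q.min(0).round(),q.max(0).round())
E
python3 -c "
from h import *
to(492,-245.5,-30,-7.5); tips((492,-245.5))"
```

```text
t 5.3 pos [ 492.1 -244.8  -21.3] yaw -7.6 tilt -1.0 shift cm [0.   0.07 0.87] twist -0.1 F [-0.5 -0.1  0.7] g 0.799 j [-0.67  0.63  1.64 -0.    0.87  1.03]
18 L 5 [ 491. -210.   20.] [ 501. -209.   22.]
23 L 9 [ 488. -211.   23.] [ 505. -209.   27.]
28 L 14 [ 487. -212.   29.] [ 509. -209.   32.]
28 R 4 [ 481. -290.   29.] [ 489. -286.   33.]
33 L 11 [ 487. -212.   33.] [ 508. -210.   38.]
33 R 8 [ 480. -292.   33.] [ 485. -284.   38.]
38 L 13 [ 487. -213.   38.] [ 506. -209.   43.]
38 R 6 [ 481. -292.   39.] [ 484. -286.   43.]
43 L 12 [ 488. -212.   44.] [ 503. -208.   48.]
43 R 5 [ 480. -291.   44.] [ 484. -286.   47.]
48 L 11 [ 487. -212.   48.] [ 502. -209.   53.]
48 R 4 [ 479. -292.   48.] [ 481. -277.   52.]
53 L 11 [ 488. -211.   53.] [ 498. -208.   58.]
53 R 6 [ 477. -292.   53.] [ 481. -284.   57.]
58 L 4 [ 492. -210.   59.] [ 496. -208.   63.]
63 L 11 [ 486. -209.   64.] [ 494. -191.   68.]
63 R 16 [ 474. -304.   64.] [ 493. -279.   68.]
68 L 3 [ 487. -202.   69.] [ 494. -187.   69.]
68 R 12 [ 473. -310.   68.] [ 492. -277.   70.]
```

Request:
step_arm --plan "0 0 0.6 0 80;0 0 1.1 0 80;0 0 1.1 0 70;0 0 1.1 0 50;0 0 1.1 0 40;0 0 1.1 0 40;0 0 1.1 0 40;0 0 1.1 0 40" --grip_force 60

```text
time_s: 6.15
eef_pos: [492.8, -245.3, -30.8]
ee_rot: [0.0, 0.998, -0.066, 0.0]
force: [-0.7, 0.7, 4.7]
grip_width: 0.573
```

```bash
python3 -c "
from h import *
to(492,-245.5,-33,-7.5)"
```

```text
t 6.15 pos [ 492.8 -245.3  -30.8] yaw -7.6 tilt -1.0 shift cm [-0.08  0.03  0.22] twist -0.1 F [-0.7  0.7  4.7] g 0.573 j [-0.67  0.65  1.64  0.    0.85  1.03]
```

Request:
step_arm --plan "0 0 -1 0 40;0 0 -3 0 40;0 0 -6 0 40;0 0 -9 0 40;0 0 -12 0 40;0 0 -15 0 40;0 0 -15 -8 40;0 0 -15 -16 40;0 0 -15 -24 40;0 0 -15 -32 40"

```text
time_s: 7.15
eef_pos: [492.3, -245.0, 119.0]
ee_rot: [-0.0, 0.977, 0.215, -0.0]
force: [-0.2, -0.5, -2.5]
grip_width: 0.572
```

```bash
python3 - <<'E'
from h import *
to(619,136.5,119,182)
Q=np.load("scene.npz")["P"].reshape(-1,3)
k=(Q[:,0]>620)&(Q[:,0]<760)&(Q[:,1]>60)&(Q[:,1]<240)&(Q[:,2]>12); q=Q[k]; print(len(q),q.min(0).round(),q.max(0).round())
E
```

```text
t 7.15 pos [ 492.3 -245.   119. ] yaw 24.8 tilt -1.0 shift cm [ 27.49 -29.32   0.  ] twist -157.2 F [-0.2 -0.5 -2.5] g 0.572 j [-0.67  0.44  1.53 -0.    1.17  0.46]
350 [717. 117.  13.] [760. 206.  63.]
```

Request:
step_arm --plan "2 -2 0 -8 40;4.5 -5 0 -16 40;7.5 -8 0 -24 40;10.5 -11 0 -32 40;13.5 -14.5 0 -40 40;16.5 -17.5 0 -48 40;19.5 -21 0 -56 40;22.5 -24 0 -64 40;25 -27 0 -72 40;27 -29 0 -80 40"

```text
time_s: 8.15
eef_pos: [618.1, 133.1, 118.8]
ee_rot: [-0.0, 0.61, 0.793, -0.0]
force: [0.1, -0.9, -3.0]
grip_width: 0.575
```

```bash
python3 -c "
from h import *
to(619,136.5,119,182)"
```

```text
t 8.15 pos [618.1 133.1 118.8] yaw 104.9 tilt -1.0 shift cm [ 0.31  0.17 -0.02] twist -77.1 F [ 0.1 -0.9 -3. ] g 0.575 j [ 0.03  0.61  1.25  0.    1.28 -0.23]
```

Request:
step_arm --plan "0.3 0.2 0 -8 40;0.3 0.2 0 -16 40;0.3 0.2 0 -24 40;0.3 0.2 0 -32 40;0.3 0.2 0 -40 40;0.3 0.2 0 -48 40;0.3 0.2 0 -56 40;0.3 0.2 0 -64 40;0.3 0.2 0 -72 40;0.3 0.2 0 -77 40"

```text
time_s: 9.15
eef_pos: [619.2, 133.8, 118.8]
ee_rot: [-0.001, -0.015, 1.0, -0.0]
force: [-0.4, -0.4, -2.1]
grip_width: 0.579
```

```bash
python3 - <<'E'
from h import *
to(619,136.5,20,182)
for n in("top","scene"):
    im,d=cams.capture(n); P=cloud(n,d); Q=P.reshape(-1,3)
    print(n,fit(P,(565,134),40,16,rad=48,tol=4))
    k=(np.hypot(Q[:,0]-615,Q[:,1]-136)<45)&(Q[:,2]>130)&(Q[:,2]<195)
    q=Q[k]; C=im.reshape(-1,3)[k]; m=C.max(1)>90
    print(np.histogram(q[m][:,2],np.arange(130,196,5))[0], np.histogram(q[~m][:,2],np.arange(130,196,5))[0])
    t=q[m]; t=t[(t[:,2]>160)&(t[:,2]<182)]
    if len(t): print(t.min(0).round(),t.max(0).round())
    if n=="scene": save(im[30:170,150:330],"pics/pre.png",4)
E
```

```text
t 9.15 pos [619.2 133.8 118.8] yaw -178.3 tilt -1.0 shift cm [-0.    0.27  9.88] twist -0.3 F [-0.4 -0.4 -2.1] g 0.579 j [ 0.03  0.62  1.25 -0.    1.28 -1.57]
top (np.float64(1.95), array([563., 135.]), np.float64(1.0), 187, 441)
[0 0 0 0 2 0 0 0 0 0 0 0 0] [0 0 0 0 2 2 5 9 4 5 1 1 0]
scene (np.float64(1.841), array([564., 134.]), np.float64(358.0), 209, 361)
[ 0  0  0  2 26 35 45 49 97 28  9  6  5] [ 0  0  0  0  0  1  6 13 21 32 26 35 26]
[596.  97. 160.] [645. 173. 182.]
```

View pics/pre.png

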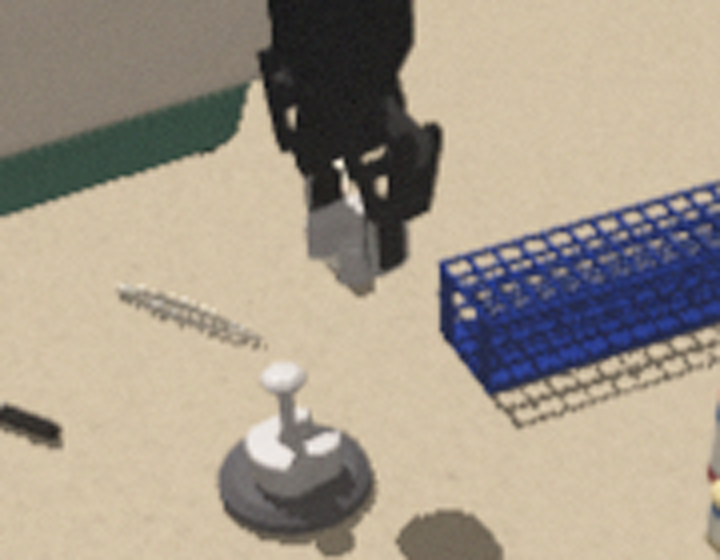

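Request:
step_arm --plan "0 0.2 2 0 40;0 0.2 5 0 40;0 0.2 7.5 0 40;0 0.2 9.5 0 40;0 0.2 10.3 0 40;0 0.2 10.3 0 40;0 0.2 10.3 0 40"

```text
time_s: 9.95
eef_pos: [620.2, 135.9, 17.0]
ee_rot: [0.001, -0.012, 1.0, -0.0]
force: [0.4, 0.5, -2.0]
grip_width: 0.575
```

```bash
python3 - <<'E'
from h import *
to(561.5,134.4,16,181.7)
im,d=cams.capture("scene"); P=cloud("scene",d); Q=P.reshape(-1,3); C=im.reshape(-1,3)
k=(np.hypot(Q[:,0]-625,Q[:,1]-136)<45)&(Q[:,2]>25)&(Q[:,2]<90)&(Q[:,0]>585)&(C.max(1)>80)
q=Q[k]; print(np.histogram(q[:,2],np.arange(25,91,5)))
save(im[60:170,160:290],"pics/pre2.png",5)
E
```

```text
t 9.95 pos [620.2 135.9  17. ] yaw -178.6 tilt -1.0 shift cm [ 5.87 -0.01  0.09] twist -0.3 F [ 0.4  0.5 -2. ] g 0.575 j [ 0.03  0.73  1.34 -0.    1.07 -1.56]
(array([ 0,  3,  4,  3,  6, 30, 34, 40, 36, 97, 11,  7,  6]), array([25, 30, 35, 40, 45, 50, 55, 60, 65, 70, 75, 80, 85, 90]))
```

View pics/pre2.png

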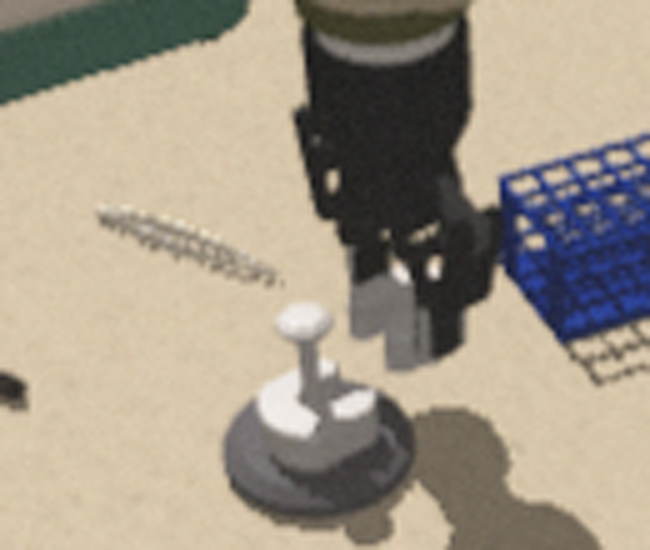

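The mass is held level at about 48–72 mm height, with its slot facing the stem. It will clear both the first mass (40) and the head (84), so I slide it on.

Request:
step_arm --plan "0.8 0 0 0 40;1.6 0 0 0 40;2.4 0 0 0 40;3.2 0 0 0 40;4 0 0 0 40;4.6 0 0 0 40;5.2 0 0 0 40;5.8 0 0 0 40;5.8 0 0 0 40"

```text
time_s: 10.9
eef_pos: [560.9, 134.5, 15.9]
ee_rot: [-0.0, -0.013, 1.0, -0.0]
force: [0.9, 0.3, -3.1]
grip_width: 0.572
```

```bash
python3 - <<'E'
from h import *
to(561.5,134.4,9,181.7)
for n in("top","scene"):
    im,d=cams.capture(n); P=cloud(n,d); Q=P.reshape(-1,3)
    k=(np.hypot(Q[:,0]-561,Q[:,1]-134)<35)
    print(n,np.histogram(Q[k][:,2],np.arange(0,120,8)))
E
```

```text
t 10.9 pos [560.9 134.5  15.9] yaw -178.5 tilt -1.0 shift cm [-0.06 -0.01  0.69] twist -0.2 F [ 0.9  0.3 -3.1] g 0.572 j [ 0.03  0.62  1.54  0.    0.98 -1.56]
top (array([ 0, 23, 23,  1,  3,  0,  0,  1,  1,  0,  0,  0,  0,  0]), array([  0,   8,  16,  24,  32,  40,  48,  56,  64,  72,  80,  88,  96,
       104, 112]))
scene (array([  0,  26, 115,  57,  77,  71,  39,  58, 105,  48,  31,  62,  29,
        17]), array([  0,   8,  16,  24,  32,  40,  48,  56,  64,  72,  80,  88,  96,
       104, 112]))
```

Request:
step_arm --plan "0 0 0.2 0 40;0 0 0.4 0 40;0 0 0.5 0 40;0 0 0.6 0 40;0 0 0.65 0 40;0 0 0.65 0 40"

```text
time_s: 11.6
eef_pos: [561.6, 134.5, 9.4]
ee_rot: [-0.0, -0.013, 1.0, -0.0]
force: [-0.4, 1.2, -2.9]
grip_width: 0.571
```

```bash
python3 - <<'E'
from h import *
to(561.5,134.4,9,181.7)
im,d=cams.capture("scene"); save(im[60:170,160:290],"pics/on.png",5)
P=cloud("scene",d); Q=P.reshape(-1,3); C=im.reshape(-1,3)
k=(np.hypot(Q[:,0]-561,Q[:,1]-134)<32)&(C.max(1)>80)
print(np.histogram(Q[k][:,2],np.arange(36,84,4)))
E
```

```text
t 11.6 pos [561.6 134.5   9.4] yaw -178.6 tilt -1.0 shift cm [ 0.01 -0.01  0.04] twist -0.3 F [-0.4  1.2 -2.9] g 0.571 j [ 0.03  0.63  1.54 -0.    0.97 -1.56]
(array([36, 45, 18, 27, 20, 30, 33, 61,  8,  6,  8]), array([36, 40, 44, 48, 52, 56, 60, 64, 68, 72, 76, 80]))
```

View pics/on.png

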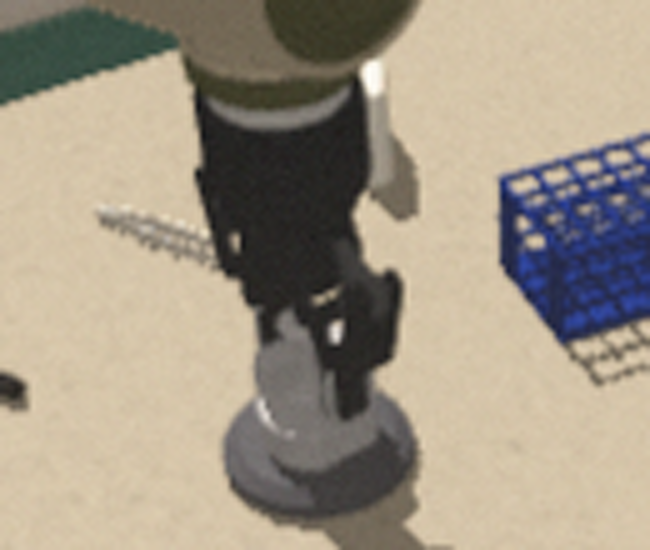

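It stands over the first mass at the stem, still carried (Fz −2.9 N). I lower the last 1–2 mm.

Request:
step_arm --plan "0 0 0.05 0 40;0 0 0.1 0 40;0 0 0.1 0 40"

```text
time_s: 11.95
eef_pos: [561.7, 134.5, 9.2]
ee_rot: [0.0, -0.013, 1.0, -0.0]
force: [-3.4, -0.2, 6.2]
grip_width: 0.573
```

Request:
step_arm --plan "0 0 0.05 0 40;0 0 0.08 0 40;0 0 0.08 0 40"

```text
time_s: 12.25
eef_pos: [561.8, 134.5, 9.2]
ee_rot: [0.0, -0.013, 1.0, -0.0]
force: [-5.8, -0.1, 12.9]
grip_width: 0.576
```

Contact, so it is resting on the first mass. I back off the press, open slowly, then rise straight up.

Request:
step_arm --plan "0 0 -0.15 0 45;0 0 -0.15 0 60;0 0 -0.15 0 66;0 0 -0.15 0 72;0 0 -0.15 0 76;0 0 -0.15 0 76;0 0 -0.15 0 76;0 0 -0.15 0 76"

```text
time_s: 13.05
eef_pos: [561.6, 134.5, 9.1]
ee_rot: [0.0, -0.013, 1.0, 0.0]
force: [-0.3, -0.1, -0.2]
grip_width: 0.76
```

Request:
step_arm --plan "0 0 -1 0 76;0 0 -2.5 0 76;0 0 -5 0 76;0 0 -8 0 76;0 0 -11 0 76;0 0 -14 0 76;-4 0 -16 0 76;-8 0 -16 0 76;-10 0 -16 0 76;-10 0 -16 0 76"

```text
time_s: 14.05
eef_pos: [663.0, 136.7, 168.7]
ee_rot: [0.0, -0.012, 1.0, -0.0]
force: [-0.2, -0.2, 0.0]
grip_width: 0.759
```

```bash
python3 - <<'E'
from h import *
to(561.5,134.4,9,181.7)
ims=[]
for n,(v0,v1,u0,u1) in(("scene",(85,185,160,280)),("top",(130,210,130,226))):
    im,d=cams.capture(n); P=cloud(n,d)
    print(n,"second",fit(P,(562,135),64,16,rad=48,tol=4))
    Q=P.reshape(-1,3); k=np.hypot(Q[:,0]-561,Q[:,1]-134)<32; print(np.histogram(Q[k][:,2],np.arange(12,100,4))[0])
    q=Q[k&(abs(Q[:,2]-64)<5)]; A=np.c_[q[:,:2]-[561,134],np.ones(len(q))]; print("plane",np.linalg.lstsq(A,q[:,2],rcond=None)[0])
    ims.append(cv2.resize(im[v0:v1,u0:u1],(400,334),interpolation=cv2.INTER_CUBIC))
save(np.hstack(ims),"pics/fin.png")
E
```

```text
t 14.05 pos [663.  136.7 168.7] yaw -178.6 tilt -1.0 shift cm [10.15  0.03 15.97] twist -0.3 F [-0.2 -0.2  0. ] g 0.759 j [ 0.03  0.68  1.01 -0.    1.45 -1.56]
scene second (np.float64(1.837), array([563., 133.]), np.float64(181.0), 205, 358)
[ 14  60  26  32  24  26  41  48  31  32  33  40  76 128   7   6   4   0
   6  37  30]
plane [3.20767171e-02 2.54128096e-02 6.40753993e+01]
top second (np.float64(1.963), array([564., 134.]), np.float64(180.0), 309, 615)
[ 35  62   4   3  14  11  46  44  10  11   7   6 146 160   2   0   0   0
   4  78  46]
plane [-1.10471320e-03 -3.29277177e-03  6.40690490e+01]
```

View pics/fin.png

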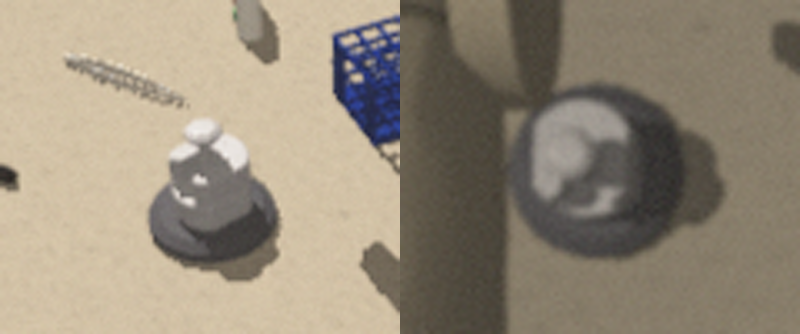

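```bash
python3 - <<'E'
from h import *
for n in("top","scene"):
    _,d=cams.capture(n); Q0=np.load(n+".npz")["P"].reshape(-1,3); Q=cloud(n,d).reshape(-1,3)
    for lab,q in(("before",Q0),("now",Q)):
        k=(np.hypot(q[:,0]-562,q[:,1]-134)<48)&(q[:,2]>24)&(q[:,2]<43); k=q[k]; print(n,lab,len(k),np.percentile(k,2,0).round(),np.percentile(k,98,0).round())
    print("small",fit(Q,(478,-94),18,0,R=22,f=18.5,s=7,m=11,rad=38))
E
```

```text
top before 305 [534. 110.  29.] [584. 158.  43.]
top now 114 [534. 109.  26.] [576. 147.  43.]
small (np.float64(1.93), array([478., -94.]), np.float64(8.0), 147, 652)
scene before 307 [534. 109.  25.] [586. 155.  42.]
scene now 172 [534. 108.  24.] [586. 147.  43.]
small (np.float64(1.882), array([478., -94.]), np.float64(9.0), 173, 545)
```

The first mass and the small mass have not moved.

```bash
python3 -c "
from h import *
print(workorder.finish_job())"
```

```text
the job is handed in; nothing more can be done
None
```

The grey large mass is on the hanger, lying flat on the first mass with its slot facing the opposite way. I handed the job in at about 14 s; it reports no verdict, so the checks below are my own camera measurements.

**Last checks:**
- **Height and tilt:** its top is at 64.1 mm and should be at 64. The top camera shows it flat. The scene camera's noisier plane fit shows about 2°, within the 6° allowed.
- **Position:** its centre is about 2 mm from the stem axis.
- **Slot direction:** its slot faces about 180°, against about 1° for the first mass.
- **Other masses:** the first mass's edges, where still visible, and the small mass's position match the start to within about 1 mm.
- **Gripper:** it is open and well clear, with no force reading.

**Two things disagreed with the brief:**
- **First mass's slot:** depth from both cameras shows it facing away from the robot, not towards it. I followed the measurement and loaded the mass from the far side.
- **TCP height:** the reported height reads about 30 mm too low. My first grasp closed in the air without touching anything. I then set heights from the camera and felt for contact.

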